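Set the burr gap of the sample mill

TASK

Set the gap of the blue sample mill on the bench: turn its grooved adjusting ring clockwise (seen from above) until you feel the burrs inside just touch, without forcing it further, then back it off counter-clockwise by exactly three clicks and let go of it. Leave the other things on the bench where they are.

Things in the scene. Friction and masses are not known exactly. Their poses are not given: they have to be found in the camera images.
- mill: blue motor-driven mill, fixed to the bench, 124 mm high: foot 130x100 mm, body 72 mm across, grey motor behind (+x, to 107 mm from the axis, 75 mm high), chute in front (-x). Origin at the underside, on the ring's upright axis; z up. The ring sits at 92 to 116 mm height; below it a neck of 42 mm diameter (70 to 91 mm), above it a fixed aluminium filling neck of 34 mm with a red mark on top
- ring_grip (a point): centre of the adjusting ring, on its axis, 105 mm above the bench, half way up the band to grip. Ring: round, grooved, dark steel, 52 mm across, 24 mm high; can be gripped at any yaw. Frame turns with the ring, z up; yellow mark on its top face at -x, white ticks one click apart. Clockwise from above closes. How far it stands open cannot be told from this angle: the contact angle is unknown
- ring_mark (a point): the yellow mark on the ring's top face, 21.5 mm from the axis. 20 clicks a turn: a click is 18 degrees (0.314 rad). The ring snaps into each click with about 0.08 N m, plus 0.015 N m of friction and a drag of 0.12 N m at 1 rad/s, and stays there. It starts some 4 to 7 clicks open. Burr contact itself lies on a click, so three clicks back is 54 degrees from contact
- upper_burr (a point): centre of the upper burr's face, inside the body, out of sight; z up, its yaw means nothing. It rises 0.1 mm a click as the ring opens, far less than the noise of this reading, so contact must be felt: the ring's torque then rises steeply and well above that of the clicks (a stiff stop)
- lower_burr (a point): point on the edge of the lower burr's face, 15 mm from the axis, inside the body, out of sight, about 50 mm above the bench; z up, its yaw means nothing. The burr sits in a friction seat: turning the ring against contact with more than about 0.4 N m drags it round in its seat, which spoils the setting. About 0.2 to 0.35 N m, felt while turning slowly, is a sure sign of contact and harmless
- red_puck: red resin specimen puck, 32 mm across, 19 mm high, origin at its underside; bystander beside the mill
- cream_puck: cream resin specimen puck, 30 mm across, 19 mm high, origin at its underside; bystander beside the mill
- paste_tin: round tin with yellow lid, 60 mm across, 24 mm high, origin at its underside; bystander beside the mill
- loupe: black stand loupe, 39 mm across, 24 mm high, origin at its underside; bystander
Things that resemble listed ones, but are neither listed nor needed, are in the scene too. Leave any orange look-alike of the mill alone.

How it is judged:
By the outcome, as a careful person would: the job done as asked, in the order asked, and still so for the second after the job is handed in, with the robot touching nothing.
It also fails if it takes over 61 s, if anything falls off the work surface, if the arm or the gripper's body presses on something with over 40 N, if the wrist force passes 120 N, or if a joint passes its speed limit or range.

ROBOT

A 6-joint arm with a two-finger parallel gripper is mounted at the origin on a cart in front of the work surface, level with it; the furniture and walls round the work are solid. World frame = base frame: x ahead of the robot, y to its left, z up, the work surface at z = 0. Lengths are in m, angles in degrees, forces in N, time in s.
With the tool pointing down it reaches from about 0.325 to 0.925 m from the base axis. Payload 3.1 kg.
Tool frame: the origin (TCP) lies on the centre line of the jaws, within the pads' length; the fingertips stand 22 mm ahead of it and the grasp point (between the pads) lies 3 mm ahead of it; z points along the fingers, y is the direction in which the jaws open and shut (so a half turn about z gives the same grasp; the last joint's range is limited). The gripper opens to 85 mm and grips with 20 to 120 N. Pads are 22 mm wide; open, the fingers measure 114 mm over their backs; the gripper's body (76 mm by 85 mm) begins 54 mm behind the grasp point. The pads swing forward as they close: fully open they stand 13 mm farther back than shut.
Start: joints at [-78.277, 12.427, 92.441, -0, 75.132, -6.429], TCP at [0.195, -0.594, 0.253] pointing down, gripper open.
Joint ranges: [-157.48, 157.48], [-44.54, 120.13], [17.64, 146.25], [-64.5, 244.5], [7.68, 150.69], [-147.95, 147.95]. Speed limits (degrees/s): [159.86, 159.86, 180, 180, 180, 180].

INTERFACE

Orientations are given as a 3x3 rotation matrix whose columns are the frame's x, y, z axes.
In Python, from cell import * gives the robot as it stands.
- The arm moves only by the tool apply_moves, never from a script. Its argument "moves" is a list of rows, each a list of 5 numbers: the gripper command: -1 is shut, 1 is fully open, values between are in proportion, then the shift along the tool's x, y, z in mm, then the turn about the tool's z in rad. A call has 1 to 8 rows; each row shifts and turns the commanded pose from where the row before left it, along the tool's axes as they then stand; what a row does not reach is not made up. A row lasts 1/8 s, in which the tool goes at most 62.5 mm and 10.7 degrees, less where a joint would pass 70% of its speed; a pose out of reach is approached as far as the arm can. A call with a gripper value outside its range is refused whole. The fingers move at their own pace and stop on an object; the grip force is fixed at half the most. Time passes only in rows, so rows that do not move let the fingers close. It gives the time, the measured TCP pose, the force and the opening at its end, in the units of the state.
- state(): the state, without advancing time (a new reading comes with each control period).
- capture(name): name is "scene" or "side" or "wrist"; returns a dict with "color" (480x640x3 uint8, red, green, blue), "fx", "fy", "cx", "cy" (pixels), "world_to_cam" (4x4, takes a point from world to camera coordinates). Camera axes: x right, y down, z forward; pixel columns grow to the right and rows downward; lengths in m; the calibration is good to about 2 mm. A picture is of the moment at which its call begins. There is no depth.
- finish_job(): hands the job in, once; it reports no verdict.
Trained networks look in the newest picture that a camera, given by its name, has taken for a name from the list of things; names that differ only in an ending like _2 or _b are one class to them, and where a whole thing is asked for, a point or a joint stands for the part that bears it (a point fixed in the world has none). Each returns a list of dicts, best first, with "confidence" (0 to 1); they miss things now and then, are a little off and sometimes report something else, mostly with a low value. They report only what shows in the picture. A call takes as long as a camera call. They do not tell look-alikes from the thing itself.
- find_in(camera, label): "bbox" ([left, top, right, bottom] in pixels, round what is visible of it).
The state is a dict: "clock": time; "qpos": joint angles; "qvel": joint speeds; "joint_efforts": joint torques, N m; "tool_pos": TCP position; "tcp_rot": TCP orientation; "contact_force": force on the tool from outside, world axes, zero at the start; "ft_torque": the same for the moment, N m; "finger_gap": finger opening in m.
Only numpy, scipy, OpenCV 4.12 (cv2) and the standard library are available. Lean on these libraries where they do the work, as an engineer would, in place of code of your own. Each camera call takes 0.05 s, during which the arm holds its last target. There are 200 camera calls.

## Working session

There is one attempt and no reset: what is moved stays moved. The work goes in short steps, Python scripts to look and compute and a tool call to move; the robot and the scene stay as the last step left them, time stands still between calls to the robot, and variables do not carry over. Pictures are saved under pics/ and viewed, about 8 in all and at most 12, crops included, and the job is handed in when it is done.

Besides the shell and the picture viewer there is one more tool, called after "Call:" as a command line: name --pt "numbers of a row" for each row, then --argument value for the rest. apply_moves: Moves the arm, as the interface text tells. Its arguments: {"type":"object","properties":{"moves":{"type":"array"}},"required":["moves"]}

```bash
mkdir -p pics; python3 - <<'E'
from cell import *
import cv2,numpy as np
s=state();print(s)
ims=[]
for n in ["scene","side"]:
    c=capture(n);cv2.imwrite(f"pics/{n}0.png",c["color"][:,:,::-1])
    print(n,c["fx"],c["fy"],c["cx"],c["cy"],np.round(c["world_to_cam"],4).tolist())
    for l in ["mill","ring_grip","ring_mark"]:
        print(l,[(np.round(d["bbox"]).tolist(),round(d["confidence"],2)) for d in find_in(n,l)])
E
```

```text
{'clock': 0.0, 'qpos': array([-7.82766480e+01,  1.24779668e+01,  9.25281125e+01, -2.73715627e-04,
        7.51324096e+01, -6.42833253e+00]), 'qvel': array([-0.015135  , -0.06687536,  0.07078448,  0.00069719, -0.01963055,
       -0.14392499]), 'joint_efforts': array([-6.93942293e-04, -3.96846592e+01, -3.03851151e+01, -1.33737194e-04,
        9.68825596e-03,  4.71590383e-06]), 'tool_pos': array([ 0.19457546, -0.59313983,  0.25195846]), 'tcp_rot': array([[ 9.50234777e-01,  3.11534305e-01, -4.95639952e-04],
       [ 3.11534586e-01, -9.50231869e-01,  2.36572766e-03],
       [ 2.66032444e-04, -2.40240568e-03, -9.99997079e-01]]), 'contact_force': array([ 0.02225999, -0.2453268 ,  0.30883032]), 'ft_torque': array([ 0.02859895,  0.02635861, -0.0331149 ]), 'finger_gap': 0.08532326936262284}
scene 485.04546047433666 485.04546047433666 321.36043710479674 240.12068388303396 [[-0.8572, -0.5148, 0.011, 0.4842], [-0.3023, 0.4859, -0.8201, 0.203], [0.4169, -0.7063, -0.5721, 0.758], [0.0, 0.0, 0.0, 1.0]]
mill [([354.0, 178.0, 428.0, 243.0], 0.87), ([251.0, 212.0, 338.0, 286.0], 0.76), ([294.0, 286.0, 313.0, 307.0], 0.21)]
ring_grip [([293.0, 210.0, 322.0, 234.0], 0.75), ([394.0, 178.0, 417.0, 196.0], 0.71), ([319.0, 222.0, 329.0, 238.0], 0.5)]
ring_mark [([293.0, 215.0, 321.0, 236.0], 0.91), ([390.0, 178.0, 418.0, 195.0], 0.63)]
side 501.7093635983663 501.7093635983663 317.33419051902257 242.4584411066196 [[0.953, -0.3024, 0.0204, -0.4983], [-0.1964, -0.6675, -0.7182, 0.2181], [0.2308, 0.6804, -0.6955, 0.7574], [0.0, 0.0, 0.0, 1.0]]
mill [([295.0, 230.0, 390.0, 315.0], 0.88), ([277.0, 351.0, 399.0, 462.0], 0.65)]
ring_grip [([322.0, 232.0, 352.0, 261.0], 0.97), ([306.0, 353.0, 345.0, 398.0], 0.8)]
ring_mark [([303.0, 354.0, 343.0, 398.0], 0.67), ([318.0, 232.0, 354.0, 259.0], 0.63)]
```

View pics/scene0.png

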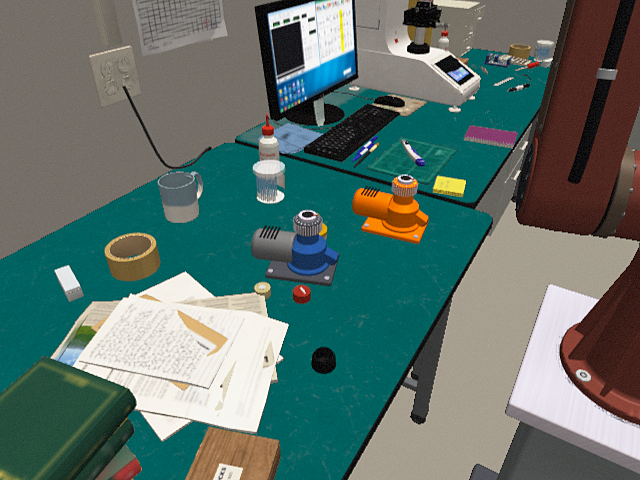

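View pics/side0.png

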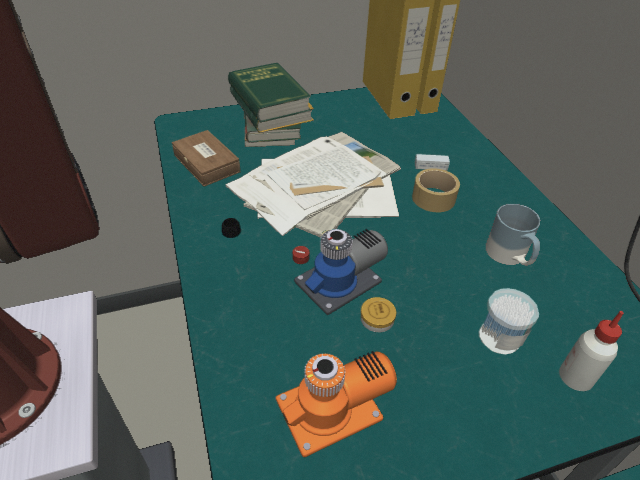

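The blue mill's ring is at scene (307,222) and side (337,243). The orange look-alike's ring is at scene (405,185) and side (325,372), and I'll avoid it. Next I'll take a close crop and triangulate.

```bash
cat > h.py <<'E'
from cell import *
import cv2,numpy as np
def P(c):
    K=np.array([[c["fx"],0,c["cx"]],[0,c["fy"],c["cy"]],[0,0,1]]);return K@np.array(c["world_to_cam"])[:3]
def tri(cs,us):
    X=cv2.triangulatePoints(P(cs[0]),P(cs[1]),np.float64(us[0]),np.float64(us[1])).ravel();return X[:3]/X[3]
def proj(c,X):
    p=P(c)@np.r_[X,1];return p[:2]/p[2]
E
python3 - <<'E'
from h import *
a,b=capture("scene"),capture("side")
X=tri([a,b],[(307,222),(337,243)]);print(X)
ca=a["color"][195:295,240:350,::-1];cb=b["color"][220:320,285:395,::-1]
k=cv2.hconcat([cv2.resize(x,None,fx=3.6,fy=3.6,interpolation=2) for x in(ca,cb)])
cv2.imwrite("pics/crop1.png",k)
E
```

```text
[0.57004408 0.04499077 0.10499298]
```

View pics/crop1.png

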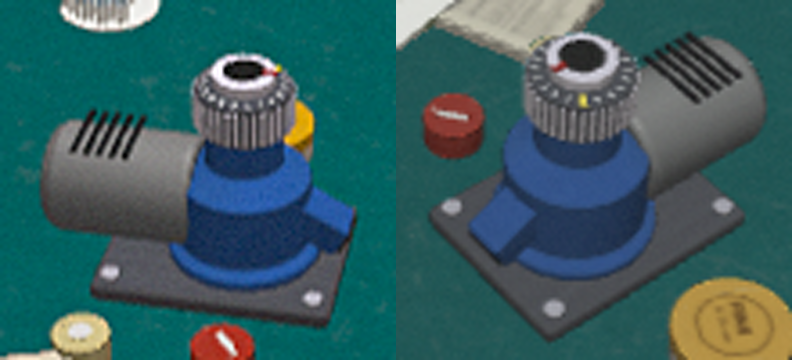

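The crop shows the blue mill with its dark ring. The filling-neck top is centred at scene (307.5,214.4) and side (336.1,235.3).

```bash
python3 - <<'E'
from h import *
a,b=capture("scene"),capture("side")
print(tri([a,b],[(307.5,214.4),(336.1,235.3)]))
def onz(c,u,z):
    p=P(c);A=p[:,:3];d=np.linalg.solve(A,np.r_[u,1]);o=-np.linalg.solve(A,p[:,3]);return o+d*(z-o[2])/d[2]
for c,n,m in((a,(307.5,214.4),(240+278/3.6,195+70/3.6)),(b,(336.1,235.3),(285+(584-396)/3.6,220+100/3.6))):
    C=onz(c,n,.124);M=onz(c,m,.116);print(C,M,np.hypot(*(M-C)[:2]),np.degrees(np.arctan2(*(M-C)[1::-1])))
# silhouettes for check
k=[]
C=(onz(a,(307.5,214.4),.124)+onz(b,(336.1,235.3),.124))/2
for c,x,y in((a,240,195),(b,285,220)):
    im=cv2.resize(c["color"][y:y+60,x:x+110,::-1],None,fx=7,fy=7,interpolation=2)
    im=im[:, 200:600].copy() if 1 else im
    for z,r in((.116,.026),(.092,.026),(.124,.017)):
        pts=[((proj(c,[C[0]+r*np.cos(t),C[1]+r*np.sin(t),z])-[x,y]+.5)*7-[200,0]) for t in np.linspace(0,6.28,60)]
        cv2.polylines(im,[np.int32(pts)],True,(0,255,0),1)
    k.append(im)
cv2.imwrite("pics/fit.png",cv2.hconcat(k))
E
```

```text
[0.56804288 0.04594355 0.12267024]
[0.56760168 0.04746563 0.124     ] [0.55904876 0.02713363 0.116     ] 0.02205771726426987 -112.81469514806574
[0.56697856 0.04427894 0.124     ] [0.5620971 0.0234713 0.116    ] 0.021372561497727476 -103.20279136778987
```

View pics/fit.png

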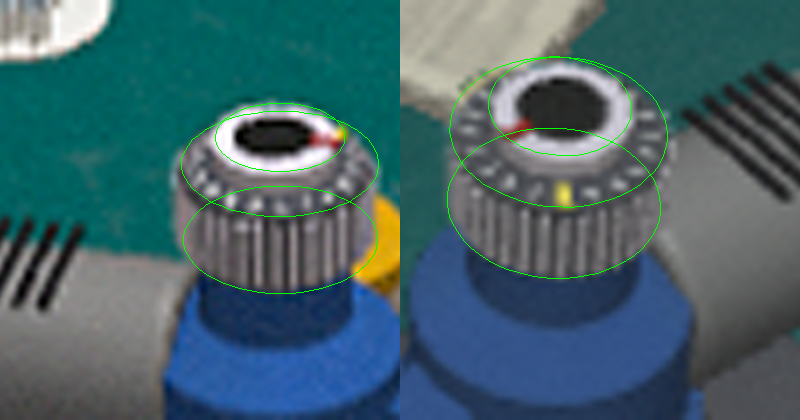

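Call:
apply_moves --pt "1 42.5 -37.8 0 0" --pt "1 42.5 -37.8 0 0" --pt "1 42.5 -37.8 0 0" --pt "1 42.5 -37.8 0 0" --pt "1 42.5 -37.8 0 0" --pt "1 42.5 -37.8 0 0" --pt "1 42.5 -37.8 0 0" --pt "1 42.5 -37.8 0 0"

```text
clock: 1.6
tool_pos: [0.4244, -0.1991, 0.2538]
tcp_rot: [[0.95, 0.311, 0.001], [0.311, -0.95, -0.001], [0.001, 0.001, -1.0]]
contact_force: [0.1, -0.8, -0.2]
finger_gap: 0.085
```

Call:
apply_moves --pt "1 42.5 -37.8 0 0" --pt "1 42.5 -37.8 0 0" --pt "1 42.5 -37.8 0 0" --pt "1 42.5 -37.8 0 0" --pt "1 43 -37.7 0 0" --pt "1 0 0 0 -0.186" --pt "1 0 0 0 -0.186" --pt "1 0 0 0 -0.186"

```text
clock: 2.6
tool_pos: [0.5673, 0.0456, 0.2533]
tcp_rot: [[0.636, 0.772, 0.0], [0.772, -0.636, -0.0], [-0.0, 0.0, -1.0]]
contact_force: [-0.4, -0.3, -0.1]
finger_gap: 0.0855
```

Call:
apply_moves --pt "1 0 0 0 -0.186" --pt "1 0 0 0 -0.186" --pt "1 0 0 0 -0.186" --pt "1 0 0 0 -0.186" --pt "1 0 0 0 -0.186" --pt "1 0 0 0 -0.186" --pt "1 0 0 0 -0.186" --pt "1 0 0 0 0"

```text
clock: 3.6
tool_pos: [0.5672, 0.0452, 0.2534]
tcp_rot: [[-0.568, 0.823, 0.0], [0.823, 0.568, -0.0], [-0.0, 0.0, -1.0]]
contact_force: [0.4, 0.2, -0.4]
finger_gap: 0.0854
```

```bash
python3 - <<'E'
from h import *
s=state();print(s["clock"],s["qpos"],s["tool_pos"],s["tcp_rot"],s["contact_force"],s["ft_torque"])
c=capture("wrist");print(P(c).tolist())
im=c["color"][:,:,::-1].copy()
for z,r in((.116,.026),(.124,.017)):
    pts=[proj(c,[.567+r*np.cos(t),.046+r*np.sin(t),z]) for t in np.linspace(0,6.28,60)]
    cv2.polylines(im,[np.int32(np.round(pts))],True,(0,255,0),1)
cv2.imwrite("pics/w1.png",im)
E
```

```text
3.6 [-2.50657734e+00  5.63531341e+00  1.00149849e+02  3.16183843e-04
  7.42047554e+01 -3.71082458e+01] [0.56716669 0.04524028 0.2534072 ] [[-5.67866469e-01  8.23120673e-01  1.76026911e-04]
 [ 8.23120685e-01  5.67866479e-01 -2.39058554e-06]
 [-1.01927522e-04  1.43533858e-04 -9.99999985e-01]] [ 0.41041307  0.19110119 -0.3545488 ] [-0.00179021  0.00623559  0.00157473]
[[373.09520322630215, 155.6886063129855, -305.1623544730002, -99.00110931029272], [251.1857823007867, -363.93192315110036, -118.86162881672628, -52.34596885248637], [0.1509014327442057, -0.21662031629038822, -0.9645228852474161, 0.3021124250069912]]
```

View pics/w1.png

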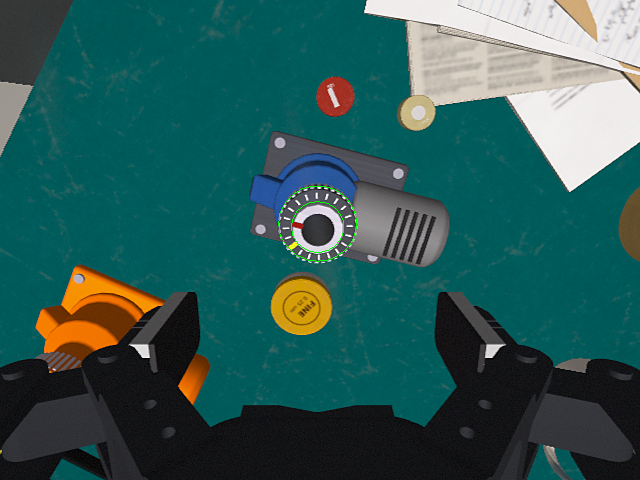

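The overlay fits the ring in the wrist view: ring centre (318,230), yellow mark near (292,245). I'll refine the centre and mark numerically.

```bash
cat >> h.py <<'E'
def onz(c,u,z):
    p=P(c);A=p[:,:3];d=np.linalg.solve(A,np.r_[u,1]);o=-np.linalg.solve(A,p[:,3]);return o+d*(z-o[2])/d[2]
def mark(c,C):
    hsv=cv2.cvtColor(c["color"],cv2.COLOR_RGB2HSV);m=cv2.inRange(hsv,(20,110,110),(38,255,255))
    yy,xx=np.nonzero(m);q=[onz(c,(x,y),.116)[:2]-C for x,y in zip(xx,yy)]
    q=np.array([v for v in q if .017<np.hypot(*v)<.026]);
    if len(q)==0:return None
    v=q.mean(0);return len(q),round(np.hypot(*v),4),round(float(np.degrees(np.arctan2(v[1],v[0]))),1)
E
python3 - <<'E'
from h import *
c=capture("wrist");hsv=cv2.cvtColor(c["color"],cv2.COLOR_RGB2HSV)
u=proj(c,[.567,.046,.124]);m=np.zeros((480,640),np.uint8);cv2.circle(m,tuple(np.int32(u)),27,255,-1)
w=cv2.inRange(hsv,(0,0,150),(179,60,255))&m
ct=max(cv2.findContours(w,cv2.RETR_EXTERNAL,cv2.CHAIN_APPROX_NONE)[0],key=cv2.contourArea)
(x,y),r=cv2.minEnclosingCircle(ct);e=cv2.fitEllipse(cv2.convexHull(ct));print(u,(x,y),r,e)
print(onz(c,(x,y),.124),onz(c,e[0],.124));print(mark(c,np.array([.567,.046])))
E
```

```text
[317.18314555 227.03758543] (317.6365051269531, 228.81170654296875) 25.401899337768555 ((317.3970031738281, 228.9636993408203), (48.47404098510742, 50.390480041503906), 95.33985900878906)
[0.56792438 0.04518017 0.124     ] [0.56785367 0.04500668 0.124     ]
(45, np.float64(0.0227), -103.8)
```

Call:
apply_moves --pt "1 0 0 30 0" --pt "1 0 0 30 0" --pt "1 0 0 30 0" --pt "1 0 0 20 0" --pt "1 0 0 0 0"

```text
clock: 4.32
tool_pos: [0.5657, 0.0453, 0.1414]
tcp_rot: [[-0.569, 0.822, -0.004], [0.822, 0.569, 0.0], [0.003, -0.003, -1.0]]
contact_force: [-0.1, 0.0, -0.9]
finger_gap: 0.0853
```

Call:
apply_moves --pt "1 0 0 18 0" --pt "1 0 0 17 0" --pt "1 0 0 0 0" --pt "1 0 0 0 0"

```text
clock: 4.82
tool_pos: [0.5673, 0.0452, 0.1083]
tcp_rot: [[-0.569, 0.822, 0.0], [0.822, 0.569, 0.0], [-0.0, 0.0, -1.0]]
contact_force: [-0.6, -0.3, 0.3]
finger_gap: 0.085
```

```bash
python3 - <<'E'
from h import *
s=state();print(s["clock"],s["qpos"],s["tool_pos"],s["tcp_rot"],s["contact_force"],s["ft_torque"])
E
```

```text
4.825 [-2.50908365e+00  1.52981866e+01  1.05971535e+02  2.12334109e-03
  5.87261036e+01 -3.72253507e+01] [0.5672744  0.04521829 0.10833058] [[-5.69497105e-01  8.21993334e-01  7.41730594e-05]
 [ 8.21993337e-01  5.69497105e-01  2.84545565e-05]
 [-1.88518868e-05  7.71745482e-05 -9.99999997e-01]] [-0.59188595 -0.26660711  0.31599687] [-0.00329227  0.05736988  0.02174813]
```

Call:
apply_moves --pt "1 0 0 2 0" --pt "-1 0 0 0 0" --pt "-1 0 0 0 0" --pt "-1 0 0 0 0" --pt "-1 0 0 0 0" --pt "-1 0 0 0 0" --pt "-1 0 0 0 0"

```text
clock: 5.7
tool_pos: [0.5675, 0.0453, 0.1069]
tcp_rot: [[-0.57, 0.822, 0.001], [0.822, 0.57, 0.0], [-0.0, 0.001, -1.0]]
contact_force: [-1.6, 1.1, 5.2]
finger_gap: 0.0503
```

```bash
cat > st.py <<'E'
from h import *
s=state();R=s["tcp_rot"];print(round(s["clock"],2),"yaw",round(np.degrees(np.arctan2(R[1,0],R[0,0])),2),"q6",s["qpos"][5].round(2),"p",s["tool_pos"].round(4),"F",s["contact_force"].round(2),"T",s["ft_torque"].round(3),"e6",s["joint_efforts"][5].round(3),s["finger_gap"].round(4))
E
python3 st.py
```

```text
Traceback (most recent call last):
  File "st.py", line 2, in <module>
    s=state();R=s["tcp_rot"];print(round(s["clock"],2),"yaw",round(np.degrees(np.arctan2(R[1,0],R[0,0])),2),"q6",s["qpos"][5].round(2),"p",s["tool_pos"].round(4),"F",s["contact_force"].round(2),"T",s["ft_torque"].round(3),"e6",s["joint_efforts"][5].round(3),s["finger_gap"].round(4))
                                                                                                                                                                                                                                                                  ^^^^^^^^^^^^^^^^^^^^^
AttributeError: 'float' object has no attribute 'round'
```

Call:
apply_moves --pt "-1 0 0 0 0.08" --pt "-1 0 0 0 0.08" --pt "-1 0 0 0 0.08" --pt "-1 0 0 0 0.08"

```text
clock: 6.2
tool_pos: [0.5676, 0.0453, 0.1069]
tcp_rot: [[-0.28, 0.96, 0.001], [0.96, 0.28, 0.0], [-0.0, 0.001, -1.0]]
contact_force: [-0.3, 0.8, 5.5]
finger_gap: 0.0507
```

```bash
sed -i 's/s\["finger_gap"\].round(4)/round(s["finger_gap"],4)/' st.py; python3 st.py
```

```text
6.2 yaw 106.25 q6 -18.76 p [0.5676 0.0453 0.1069] F [-0.32  0.8   5.52] T [0.115 0.2   0.112] e6 -0.308 0.0507
```

Call:
apply_moves --pt "-1 0 0 0 0.08" --pt "-1 0 0 0 0.08" --pt "-1 0 0 0 0.08" --pt "-1 0 0 0 0.08"

```text
clock: 6.7
tool_pos: [0.5677, 0.0454, 0.1069]
tcp_rot: [[0.036, 0.999, 0.001], [0.999, -0.036, 0.0], [0.0, 0.001, -1.0]]
contact_force: [-0.3, -0.9, 4.0]
finger_gap: 0.0504
```

```bash
python3 st.py
```

```text
6.7 yaw 87.92 q6 -0.43 p [0.5677 0.0454 0.1069] F [-0.3  -0.87  3.96] T [0.136 0.127 0.167] e6 -0.299 0.0504
```

Call:
apply_moves --pt "-1 0 0 0 0.07" --pt "-1 0 0 0 0.07" --pt "-1 0 0 0 0.07" --pt "-1 0 0 0 0.06" --pt "-1 0 0 0 0.03" --pt "-1 0 0 0 0.01" --pt "-1 0 0 0 0.01"

```text
clock: 7.58
tool_pos: [0.5678, 0.0453, 0.1069]
tcp_rot: [[0.347, 0.938, 0.002], [0.938, -0.347, 0.0], [0.001, 0.001, -1.0]]
contact_force: [-0.6, 1.1, 4.0]
finger_gap: 0.0507
```

```bash
python3 st.py
```

```text
7.58 yaw 69.72 q6 17.77 p [0.5678 0.0453 0.1069] F [-0.56  1.15  4.04] T [0.159 0.068 0.076] e6 0.011 0.0507
```

Call:
apply_moves --pt "-1 0 0 0 0.03" --pt "-1 0 0 0 0.06" --pt "-1 0 0 0 0.07" --pt "-1 0 0 0 0.06" --pt "-1 0 0 0 0.04" --pt "-1 0 0 0 0.03" --pt "-1 0 0 0 0.01" --pt "-1 0 0 0 0.005"

```text
clock: 8.57
tool_pos: [0.5679, 0.0453, 0.1069]
tcp_rot: [[0.61, 0.792, 0.002], [0.792, -0.61, -0.0], [0.001, 0.002, -1.0]]
contact_force: [0.3, 1.3, 6.1]
finger_gap: 0.0507
```

```bash
python3 st.py
```

```text
8.57 yaw 52.38 q6 35.14 p [0.5679 0.0453 0.1069] F [0.29 1.25 6.07] T [0.177 0.041 0.539] e6 0.548 0.0507
```

Call:
apply_moves --pt "-1 0 0 0 -0.01"

```text
clock: 8.7
tool_pos: [0.5679, 0.0453, 0.1069]
tcp_rot: [[0.603, 0.798, 0.002], [0.798, -0.603, -0.0], [0.001, 0.002, -1.0]]
contact_force: [0.1, 0.9, 5.8]
finger_gap: 0.0509
```

```bash
python3 st.py
```

```text
8.7 yaw 52.91 q6 34.6 p [0.5679 0.0453 0.1069] F [0.14 0.9  5.78] T [0.193 0.082 0.16 ] e6 0.232 0.0509
```

Contact is at about yaw 53°: torque rose at roughly 40 N m/rad, right on a click and four clicks from the start. The stop is stiffer than I expected, and the reading peaked briefly at 0.54 N m within about 0.6° of contact. Now I'll back off three clicks (0.94 rad).

Call:
apply_moves --pt "-1 0 0 0 -0.04" --pt "-1 0 0 0 -0.06" --pt "-1 0 0 0 -0.06" --pt "-1 0 0 0 -0.06" --pt "-1 0 0 0 -0.06" --pt "-1 0 0 0 -0.06" --pt "-1 0 0 0 -0.06" --pt "-1 0 0 0 -0.06"

```text
clock: 9.7
tool_pos: [0.5678, 0.0454, 0.1069]
tcp_rot: [[0.186, 0.982, 0.001], [0.982, -0.186, 0.0], [0.001, 0.001, -1.0]]
contact_force: [-0.7, 1.0, 5.8]
finger_gap: 0.0503
```

Call:
apply_moves --pt "-1 0 0 0 -0.07" --pt "-1 0 0 0 -0.07" --pt "-1 0 0 0 -0.07" --pt "-1 0 0 0 -0.07" --pt "-1 0 0 0 -0.07" --pt "-1 0 0 0 -0.07" --pt "-1 0 0 0 -0.04" --pt "-1 0 0 0 -0.02"

```text
clock: 10.7
tool_pos: [0.5676, 0.0453, 0.1069]
tcp_rot: [[-0.288, 0.958, 0.001], [0.958, 0.288, 0.0], [-0.0, 0.001, -1.0]]
contact_force: [-0.3, 0.8, 6.0]
finger_gap: 0.0507
```

```bash
python3 st.py
```

```text
10.7 yaw 106.73 q6 -19.24 p [0.5676 0.0453 0.1069] F [-0.34  0.8   6.04] T [ 0.151  0.115 -0.047] e6 0.061 0.0507
```

Yaw is 106.73°, which is 54° from contact. I'll release, lift straight up and check the mark.

Call:
apply_moves --pt "1 0 0 0 0" --pt "1 0 0 0 0" --pt "1 0 0 0 0" --pt "1 0 0 0 0" --pt "1 0 0 -20 0" --pt "1 0 0 -40 0" --pt "1 0 0 -45 0" --pt "1 0 0 -40 0"

```text
clock: 11.7
tool_pos: [0.5677, 0.0452, 0.2549]
tcp_rot: [[-0.287, 0.958, 0.003], [0.958, 0.287, -0.0], [-0.001, 0.003, -1.0]]
contact_force: [0.4, -1.4, 0.3]
finger_gap: 0.0854
```

Call:
apply_moves --pt "1 0 0 0 0" --pt "1 0 0 0 0"

```text
clock: 11.95
tool_pos: [0.567, 0.0452, 0.2519]
tcp_rot: [[-0.287, 0.958, 0.001], [0.958, 0.287, -0.0], [-0.0, 0.001, -1.0]]
contact_force: [-0.2, -0.3, -1.1]
finger_gap: 0.0852
```

```bash
python3 st.py; python3 - <<'E'
from h import *
for n in("wrist","side"):
    c=capture(n);print(n,mark(c,np.array([.5677,.0453])))
    if n=="wrist":cv2.imwrite("pics/w2.png",c["color"][:,:,::-1])
E
```

```text
11.95 yaw 106.68 q6 -19.18 p [0.567  0.0452 0.2519] F [-0.22 -0.31 -1.09] T [-0.018  0.019  0.022] e6 0.0 0.0852
wrist (49, np.float64(0.022), -123.6)
side (6, np.float64(0.0218), -124.8)
```

View pics/w2.png

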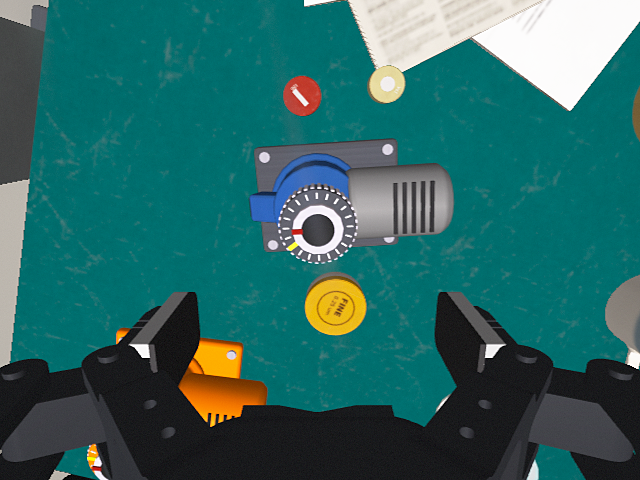

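The picture shows the ring released and the mark moved from about -106° to -124° (pixel ~(293,247)). That is one net click clockwise, as expected from four in and three out with no slip. The bystanders are in place.

```bash
python3 -c "
from cell import *
print(finish_job())"
```

```text
the job is handed in; nothing more can be done
None
```

The blue mill's ring is set three clicks open from burr contact and released, and the job is handed in at about 12 s. One check failed: I touched the burrs harder than you asked.

- **Contact:** I turned the ring clockwise until the torque rose steeply, at tool yaw about 53°. That lies on a click, four clicks from the start.
- **Torque too high:** the stop was stiffer than my last step allowed for. The reading peaked at 0.54 N m for one step, above the 0.2–0.35 N m target and the roughly 0.4 N m seat limit. I backed off at once. The turn past contact was 0.6° or less, so any drag on the lower burr should be no more than that. I can't see the burr to confirm this.
- **Back-off:** I turned the ring counter-clockwise 54° (yaw 52.7–53° to 106.7°), then opened the gripper and lifted clear.
- **Last checks:** the yellow mark shows a net 18° clockwise from the start in the wrist camera, which matches four clicks in and three out with no slip. The side camera agrees on the final mark angle to about 1°. The gripper is open and touching nothing. The pucks and tin look undisturbed in the last picture. The loupe was outside that view, but the arm worked well above the bench.

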